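# Lay the tall thread carton down against the stop

## Task

On the packing board of the thread shop's counter a tall carton stands on end. Push it over towards the wooden stop bar so that it lies flat on its broad side on the board, then push it along until its top end sits square and flush against the stop bar, all of that end on the bar. Only push it, never lift it off the board, and leave the two thread cones and the small carton where they stand.

Things in the scene. Friction and masses are not known exactly. Their poses are not given: they have to be found in the camera images.
- carton: closed brown carton standing on end, 60 (x) by 90 (y) by 180 mm (z), some 0.4 kg, pale tape over its top end. Origin: centre of its bottom end; z runs from bottom end to top end, x across the broad sides, one of which faces the stop bar (within about 0.2 rad), y across the narrow sides. Friction on the board is roughly 0.5 to 0.7: pushed near its top it tips, pushed low it slides.
- carton_mid (a point): middle of the carton, 90 mm from either end
- carton_top (a point): centre of the carton's top end, 180 mm from the origin
- edge_a (a point): middle of the carton's bottom edge on its +x broad side (30 mm from the origin)
- edge_b (a point): middle of the carton's bottom edge on its -x broad side (30 mm from the origin)
- stop_bar: wooden bar fixed across the board, 25 mm thick (x, towards and away from the carton), 200 mm long (y), 40 mm high (z). Origin: centre of its underside, on the board's top face. It is near one end of the board and the carton near the other; which is which varies. With the carton tipped over, about 30 to 150 mm remain between its top end and the bar.
- board: plywood board fixed on the counter, 500 (x) by 220 (y) by 12 mm thick; its top face is 12 mm above the counter. Origin: centre of its underside, on the counter
- cone_a: cone of blue thread standing beside the board, 74 mm across at the foot, 144 mm high; origin: centre of its foot. Leave alone
- cone_b: cone of dark red thread, the same size as the other; origin: centre of its foot. Leave alone
- small_carton: small cardboard carton, 65 by 65 by 80 mm high, standing beside the board; origin: centre of its underside. Leave alone

How it is judged:
By the outcome, as a careful person would: the job done as asked, in the order asked, and still so for the second after the job is handed in, with the robot touching nothing.
It also fails if it takes over 48 s, if anything falls off the work surface, if the arm or the gripper's body presses on something with over 40 N, if the wrist force passes 120 N, or if a joint passes its speed limit or range.

## Robot

A 6-joint arm with a two-finger parallel gripper is mounted at the origin on the work surface. World frame = base frame: x ahead of the robot, y to its left, z up, the work surface at z = 0. Lengths are in mm, angles in degrees, forces in N, time in s.
With the tool pointing down it reaches from about 350 to 850 mm from the base axis. Payload 8.1 kg.
Tool frame: the origin (TCP) lies at the very end of the fingers, on their centre line; the grasp point (between the pads) lies 19 mm behind it; x points along the fingers, y is the direction in which the jaws open and shut, and the axes are right-handed (so a half turn about x gives the same grasp; the last joint's range is limited). The gripper opens to 85 mm and grips with 20 to 120 N. Pads are 22 mm wide; open, the fingers measure 114 mm over their backs; the gripper's body (76 mm by 85 mm) begins 54 mm behind the grasp point. The pads swing forward as they close: fully open they stand 13 mm farther back than shut.
Start: joints at [-4.893, 7.471, 85.268, -0, 87.261, -4.893], TCP at [600.004, 0.022, 196.392] pointing down, gripper open.
Joint ranges: [-169.43, 169.43], [-51.17, 129.36], [1.28, 143.12], [-76.62, 256.62], [0, 156.53], [-152.29, 152.29]. Speed limits (degrees/s): [136.94, 136.94, 159.86, 180, 180, 180].

## Interface

Orientations are given as [roll, pitch, yaw] about the fixed x, y, z axes, in that order (R = Rz(yaw) Ry(pitch) Rx(roll)).
In Python, from bench import sensors, snapshot, r gives the robot as it stands. The module is installed in compiled form; this text tells all that it offers.
- The arm moves only by the tool drive_tool, never from a script. Its argument "moves" is one flat list of numbers, 6 for each row, row after row: the shift along the tool's x, y, z in cm, then the turn, a rotation vector about the tool's x, y, z in degrees. In form: [tx, ty, tz, wx, wy, wz, tx, ty, tz, wx, wy, wz, ...]. A call has 1 to 20 rows; each row shifts and turns the commanded pose from where the row before left it, along the tool's axes as they then stand; what a row does not reach is not made up. A row lasts 1/12 s, in which the tool goes at most 41.7 mm and 7.16 degrees, less where a joint would pass 70% of its speed; a pose out of reach is approached as far as the arm can. A call with a gripper value outside its range is refused whole. "hand" is the finger opening in cm, from 0 to 8.54, set as the call begins (left out, the last holds). The fingers move at their own pace and stop on an object; "grip_force" is the grip in N (left out, the last holds). Time passes only in rows, so rows that do not move let the fingers close. It gives the time, the measured TCP pose, the force and the opening at its end, in the units of the state.
- sensors.sense(): the state, without advancing time (a new reading comes with each control period).
- snapshot(name): name is "scene" or "side" or "wrist"; returns a dict with "image" (420x560x3 uint8, red, green, blue), "z_map" (420x560 float32, mm along the optical axis (not along the pixel's ray), 0 where there is no reading), "camera_matrix" (3x3 intrinsics, pixels), "eye" and "orientation" of the camera in the world; the wrist camera has in their place "mount" (4x4, takes a point from camera to tool coordinates, whose origin is the TCP and whose axes are the tool frame's). Camera axes: x right, y down, z forward; pixel columns grow to the right and rows downward; lengths in mm; the calibration is good to about 2 mm. The wrist camera is an equidistant fisheye: a pixel r from the principal point sees the ray r / f radians off the axis. A picture is of the moment at which its call begins: read the wrist's pose just before it.
- r.hand_in(): hands the job in, once; it reports no verdict.
The state is a dict: "time": time; "joint_pos": joint angles; "qd": joint speeds; "joint_efforts": joint torques, N m; "tool_pos": TCP position; "tcp_rot": TCP orientation; "ft_force": force on the tool from outside, world axes, zero at the start; "wrist_torque": the same for the moment, N m; "finger_gap": finger opening in mm.
Only numpy, scipy, OpenCV 4.12 (cv2) and the standard library are available. Lean on these libraries where they do the work, as an engineer would, in place of code of your own. Each camera call takes 0.05 s, during which the arm holds its last target.

## Working session

There is one attempt and no reset: what is moved stays moved. The work goes in short steps, Python scripts to look and compute and a tool call to move; the robot and the scene stay as the last step left them, time stands still between calls to the robot, and variables do not carry over. Pictures are saved under pics/ and viewed, and the job is handed in when it is done.

Besides the shell and the picture viewer there is one more tool, called as name(argument=value, ...) on one line, values as JSON. drive_tool: Moves the arm, as the interface text tells. Its arguments: {"type":"object","properties":{"moves":{"type":"array","items":{"type":"number"}},"hand":{"type":"number"},"grip_force":{"type":"number"}},"required":["moves"]}

```bash
ls; mkdir -p pics; cat > h.py <<'E'
import numpy as np, cv2
from bench import sensors, snapshot, r
def save(s,n): cv2.imwrite('pics/'+n,cv2.cvtColor(s['image'],cv2.COLOR_RGB2BGR))
E
python3 - <<'E'
from h import *
print(sensors.sense())
for n in ['scene','side','wrist']:
    s=snapshot(n); save(s,n+'0.png'); np.savez('pics/'+n+'0.npz',**{k:v for k,v in s.items()})
    print(n,{k:(v if k not in('image','z_map') else None) for k,v in s.items()}, (s['z_map']>0).mean())
E
```

```text
pics
{'time': 0.0, 'joint_pos': array([-4.89261127e+00,  7.51525774e+00,  8.53307525e+01,  1.09959177e-03,
        8.72611330e+01, -4.89106593e+00]), 'qd': array([-0.00473423, -0.015385  , -0.04572017,  0.00985572,  0.02593228,
       -0.01706819]), 'joint_efforts': array([-1.90700346e-03, -5.69404185e+01, -5.00557995e+01, -2.19391650e-04,
        1.44415747e-02,  7.24149572e-05]), 'tool_pos': array([5.99377560e+02, 8.80080699e-02, 1.95328813e+02]), 'tcp_rot': array([-95.47833687,  89.89285116, 174.52006422]), 'ft_force': array([-0.57916487, -0.15531889,  0.28141004]), 'wrist_torque': array([-0.06169836, -0.01819121,  0.00610145]), 'finger_gap': 85.55211325513815}
scene {'image': None, 'z_map': None, 'camera_matrix': array([[464.57252181,   0.        , 288.85927856],
       [  0.        , 464.57252181, 203.68901767],
       [  0.        ,   0.        ,   1.        ]]), 'eye': array([1088.45880064,  148.080823  ,  754.39572684]), 'orientation': array([-140.21455562,   -0.2012597 ,  101.34311177])} 0.9958801020408163
side {'image': None, 'z_map': None, 'camera_matrix': array([[425.9289
[... 169 characters left out ...]
7.89426532, 634.15904943]), 'orientation': array([-1.36281700e+02, -2.57890262e-03, -1.56650042e+02])} 0.9961522108843538
wrist {'image': None, 'z_map': None, 'camera_matrix': array([[325.1922621 ,   0.        , 275.89377408],
       [  0.        , 325.1922621 , 207.10929228],
       [  0.        ,   0.        ,   1.        ]]), 'mount': array([[-3.44861712e-04, -2.87737243e-01,  9.57709330e-01,
        -1.76951514e+02],
       [ 9.99999897e-01, -3.82376282e-04,  2.45207780e-04,
         5.66420996e-01],
       [ 2.95649922e-04,  9.57709315e-01,  2.87737345e-01,
        -7.24466600e+01],
       [ 0.00000000e+00,  0.00000000e+00,  0.00000000e+00,
         1.00000000e+00]])} 0.9928188775510204
```

View pics/scene0.png

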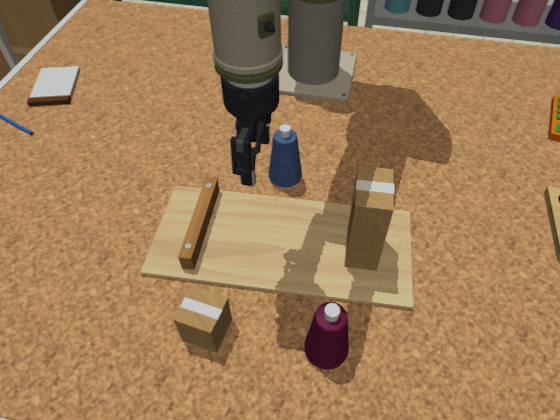

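View pics/side0.png

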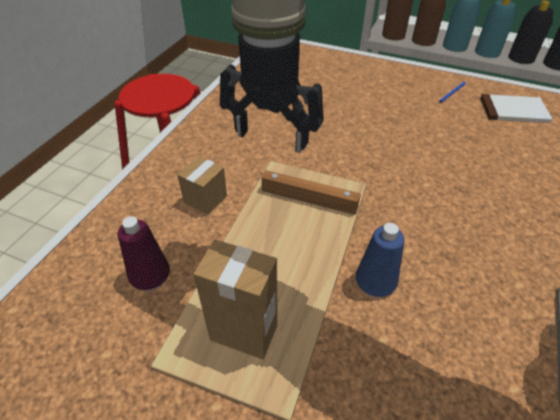

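View pics/wrist0.png

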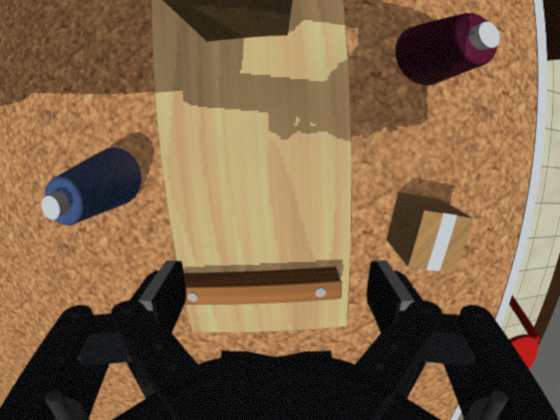

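The scene view shows the bar at left (190–215, 185–260), the carton at right (350–395, 170–268), a blue cone at (285,155), a red cone at (328,335) and the small carton at (205,320). In the side view the carton is at (240,295) and the bar at (310,190). In world terms the carton is at +y and the bar at -y. Next I'll measure them.

```bash
cat >> h.py <<'E'
from scipy.spatial.transform import Rotation as Ro
def cloud(s):
    K=s['camera_matrix'];z=s['z_map'].astype(float);v,u=np.mgrid[:420,:560]
    P=np.stack([(u-K[0,2])/K[0,0]*z,(v-K[1,2])/K[1,1]*z,z],-1)
    W=P@Ro.from_euler('xyz',s['orientation'],degrees=True).as_matrix().T+s['eye']
    W[z==0]=np.nan
    return W
def ray(s,u,v,h):
    K=s['camera_matrix'];d=Ro.from_euler('xyz',s['orientation'],degrees=True).as_matrix()@np.array([(u-K[0,2])/K[0,0],(v-K[1,2])/K[1,1],1])
    return s['eye']+d*(h-s['eye'][2])/d[2]
def big(m):
    m=m.astype(np.uint8); n,l,st,c=cv2.connectedComponentsWithStats(m)
    k=1+np.argmax(st[1:,4]); return l==k
def rect(W,m):
    p=W[m][:,:2].astype(np.float32); rc=cv2.minAreaRect(p); return np.round(rc[0],1),np.round(rc[1],1),round(rc[2],2),np.round(np.nanmedian(W[m][:,2]),1),m.sum()
E
python3 - <<'E'
from h import *
for n in ['scene','side']:
    s=dict(np.load(f'pics/{n}0.npz')); W=cloud(s); x,y,z=W[...,0],W[...,1],W[...,2]
    roi=(x>350)&(x<850)&(y>-330)&(y<330)
    ct=big(roi&(z>183)&(z<200)&(y>40)); print(n,'cartontop',rect(W,ct))
    im=cv2.cvtColor(s['image'],cv2.COLOR_RGB2HSV)
    bt=roi&(z>46)&(z<58)&(im[...,0]<22)
    nn,l,st,c=cv2.connectedComponentsWithStats(bt.astype(np.uint8))
    for k in range(1,nn):
        if st[k,4]>60: print('  z46-58',rect(W,l==k))
    for nm,m in [('z60-90',roi&(z>70)&(z<90)),('z100-150',roi&(z>100)&(z<150))]:
        nn,l,st,c=cv2.connectedComponentsWithStats(m.astype(np.uint8))
        for k in range(1,nn):
            if st[k,4]>60: print('  ',nm,rect(W,l==k),np.round(s['image'][l==k].mean(0)))
    bd=big(roi&(z>8)&(z<16)); print('board',rect(W,bd))
s=dict(np.load('pics/scene0.npz'))
print('board corners',[np.round(ray(s,u,v,12)[:2]) for u,v in [(171,190),(412,207),(411,292),(150,276)]])
print('bar top',[np.round(ray(s,u,v,52)[:2]) for u,v in [(210,180),(219,182),(192,250),(181,250)]])
print('ctop',[np.round(ray(s,u,v,192)[:2]) for u,v in [(361,169),(393,170),(390,212),(352,208)]])
R=Ro.from_euler('xyz',sensors.sense()['tcp_rot'],degrees=True).as_matrix(); print(R.round(3))
E
```

```text
scene cartontop (array([566.3, 187. ]), array([92.5, 60.9]), 2.64, np.float64(193.0), np.int64(1679))
  z46-58 (array([ 576.1, -130.1]), array([201.2,  26.7]), 3.14, np.float64(53.0), np.int64(1145))
  z46-58 (array([610.3, 189.1]), array([ 4. , 59.3]), 2.89, np.float64(52.3), np.int64(130))
  z46-58 (array([795.5, -41.6]), array([44.9, 90.4]), 36.82, np.float64(52.1), np.int64(188))
   z60-90 (array([416.2,   5.4]), array([33.5, 58.4]), 12.34, np.float64(80.3), np.int64(223)) [40. 51. 72.]
   z60-90 (array([610.7, 188.4]), array([60.5, 11.6]), 85.5, np.float64(80.0), np.int64(238)) [91. 72. 45.]
   z60-90 (array([777.9, -55.5]), array([66.8, 65.7]), 82.49, np.float64(81.0), np.int64(1690)) [169. 149. 115.]
   z60-90 (array([786.1, 147.8]), array([59.7, 32.9]), 84.22, np.float64(80.0), np.int64(283)) [51. 15. 30.]
   z100-150 (array([406.1,   4.5]), array([47.1, 51. ]), 12.15, np.float64(125.7), np.int64(591)) [ 77.  88. 108.]
   z100-150 (array([581.6, 167.6]), array([107.7,  50.7]), 37.7, np.float64(125.7), np.int64(716)) [92. 72. 45.]
   z100-150 (array([774.7, 149.2]), array([50.
[... 1093 characters left out ...]
59. 68.]
   z100-150 (array([400.1,   8.8]), array([46.1, 53.2]), 88.75, np.float64(125.6), np.int64(1009)) [ 80.  88. 108.]
   z100-150 (array([551.2, 209.3]), array([105.3,  48.9]), 35.17, np.float64(125.9), np.int64(1422)) [81. 67. 49.]
board (array([574.5,  34. ]), array([220.6, 502. ]), 3.31, np.float64(12.5), np.int64(20770))
board corners [array([ 495., -224.]), array([440., 281.]), array([640., 285.]), array([ 702., -187.])]
bar top [array([ 485., -136.]), array([ 486., -116.]), array([ 657., -115.]), array([ 661., -135.])]
ctop [array([530., 162.]), array([522., 215.]), array([614., 215.]), array([618., 156.])]
[[-0.001  1.    -0.   ]
 [ 0.    -0.    -1.   ]
 [-1.    -0.001 -0.   ]]
```

Both views agree to within about 1.5 mm:

| Item | Position (mm) | Yaw | Top height (mm) |
|---|---|---|---|
| Carton | (565.7, 187.6) | about 3.1° | 192.7 (expected 192) |
| Bar | (575.7, -129.4) | about 3.2° | 52.6 (expected 52) |

The carton's lateral offset on the bar is 8 mm, and about 95 mm of gap will remain after tipping. I'll go over the carton to behind it, with the fingers half open for a two-point push.

drive_tool(moves=[-2.75,0,0,0,0,0,-2.75,0,0,0,0,0,-2.75,0,0,0,0,0,-2.75,0,0,0,0,0,0,-0.35,-2.4,0,0,0,0,-0.35,-2.4,0,0,0,0,-0.35,-2.4,0,0,0,0,-0.35,-2.4,0,0,0,0,-0.35,-2.4,0,0,0,0,-0.35,-2.4,0,0,0,0,-0.35,-2.4,0,0,0,0,-0.35,-2.4,0,0,0,0,-0.35,-2.4,0,0,0,0,-0.35,-2.4,0,0,0,0,-0.35,-2.4,0,0,0,0,0,0,-3.2,0,0,0,0,0,0,0,0], hand=5)

```text
time: 1.57
tool_pos: [560.9, 265.4, 305.8]
tcp_rot: [-77.0, 89.9, -163.5]
ft_force: [0.5, -1.3, -0.4]
finger_gap: 50.1
```

drive_tool(moves=[2.7,0,0,0,0,0,2.7,0,0,0,0,0,2.7,0,0,0,0,0,2.7,0,0,0,0,0,2.7,0,0,0,0,0,0,0,0,0,0,0,0,0,0,0,0,0])

```text
time: 2.15
tool_pos: [560.3, 262.8, 169.7]
tcp_rot: [-70.0, 89.7, -156.9]
ft_force: [-0.2, 0.5, 1.3]
finger_gap: 50.1
```

```bash
python3 - <<'E'
from h import *
t=sensors.sense();print(t['time'],t['tool_pos'],Ro.from_euler('xyz',t['tcp_rot'],degrees=True).as_matrix().round(3),t['ft_force'])
for n in ['scene','side']:
    s=snapshot(n); save(s,n+'1.png')
    W=cloud(s);x,y,z=W[...,0],W[...,1],W[...,2]
    m=(s['image'].max(2)<60)&(x>480)&(x<660)&(y>215)&(y<320)&(z>150)&(z<215)
    print(n,m.sum(),np.nanpercentile(W[m],[2,50,98],axis=0).round(0))
E
```

```text
2.15 [560.25337601 262.80435425 169.67486548] [[-0.004  0.999  0.054]
 [-0.002  0.054 -0.999]
 [-1.    -0.004  0.001]] [-0.18091379  0.45419926  1.30543327]
scene 19 [[534. 252. 210.]
 [536. 257. 213.]
 [597. 267. 215.]]
side 22 [[530. 217. 152.]
 [587. 260. 212.]
 [601. 273. 215.]]
```

View pics/scene1.png

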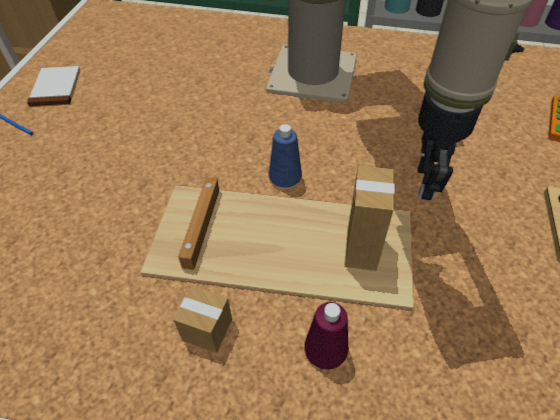

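The image shows the fingers behind the carton's back face, around (430,180), and everything else is unmoved. Now I'll tip it with a gentle push.

drive_tool(moves=[0,0,1,0,0,0,0,0,1,0,0,0,0,0,0.7,0,0,0,0,0,0.4,0,0,0,0,0,0.4,0,0,0,0,0,0.4,0,0,0,0,0,0.4,0,0,0,0,0,0.4,0,0,0,0,0,0.4,0,0,0,0,0,0.4,0,0,0])

```text
time: 3.08
tool_pos: [564.5, 208.8, 171.3]
tcp_rot: [-81.0, 90.0, -167.8]
ft_force: [-0.3, -0.2, 0.2]
finger_gap: 49.7
```

```bash
python3 - <<'E'
from h import *
t=sensors.sense();print(t['time'],t['tool_pos'],t['ft_force'])
s=snapshot('scene'); save(s,'scene2.png')
W=cloud(s);x,y,z=W[...,0],W[...,1],W[...,2]
im=s['image'].astype(int)
m=(z>40)&(x>500)&(x<640)&(y>-60)&(y<260)&(im[...,0]-im[...,2]>25)
print(np.nanpercentile(W[m],[1,50,99],axis=0).round(0))
E
```

```text
3.0833 [564.53401773 208.79418648 171.29060903] [-0.31372335 -0.20657685  0.22120088]
[[524. 155.  42.]
 [609. 185. 163.]
 [613. 219. 448.]]
```

View pics/scene2.png

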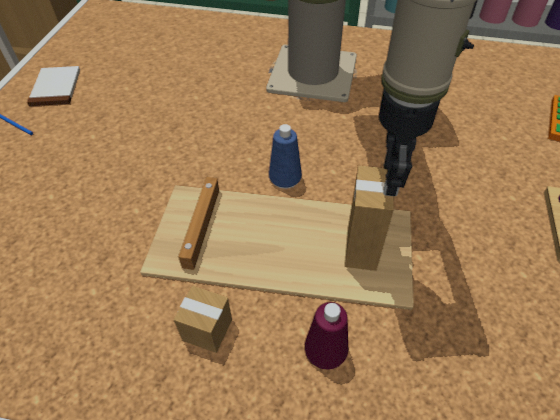

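```bash
python3 - <<'E'
from h import *
t=sensors.sense();print(t['time'],t['tool_pos'],t['ft_force'])
a=snapshot('side');b=snapshot('scene')
A=a['image'][180:390,120:330];B=b['image'][100:310,300:510]
cv2.imwrite('pics/z3.png',cv2.cvtColor(np.hstack([cv2.resize(A,(400,400)),cv2.resize(B,(400,400))]),cv2.COLOR_RGB2BGR))
E
```

```text
3.1333 [564.64709557 208.12573683 171.30687616] [ 0.41953302 -0.51996369 -0.06822396]
```

View pics/z3.png

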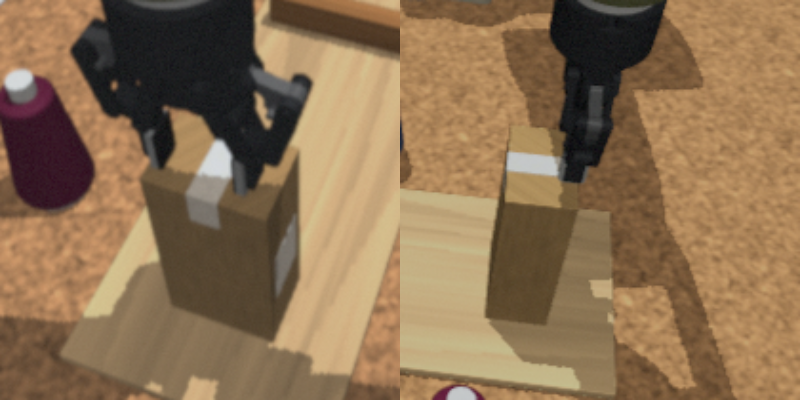

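The side view shows the fingertips on the back face just under the top edge, with the carton upright and contact just made. Force is about 0.5 N. I'll carry on tipping.

drive_tool(moves=[0,0,0.5,0,0,0,0,0,0.5,0,0,0,0,0,0.5,0,0,0,0,0,0.5,0,0,0,0,0,0.5,0,0,0,0,0,0.5,0,0,0])

```text
time: 3.73
tool_pos: [566.3, 178.5, 171.4]
tcp_rot: [-31.0, 90.0, -117.8]
ft_force: [0.7, -0.5, -0.2]
finger_gap: 49.9
```

```bash
cat > look.py <<'E'
from h import *
import sys
t=sensors.sense();print(t['time'],t['tool_pos'],t['ft_force'])
a=snapshot('side');b=snapshot('scene')
A=a['image'][140:400,100:400];B=b['image'][100:360,140:440]
cv2.imwrite(sys.argv[1],cv2.cvtColor(np.hstack([cv2.resize(A,(400,347)),cv2.resize(B,(400,347))]),cv2.COLOR_RGB2BGR))
E
python3 look.py pics/z4.png
```

```text
3.7333 [566.27117086 178.50484021 171.39146364] [ 0.72615361 -0.51153698 -0.18902517]
```

View pics/z4.png

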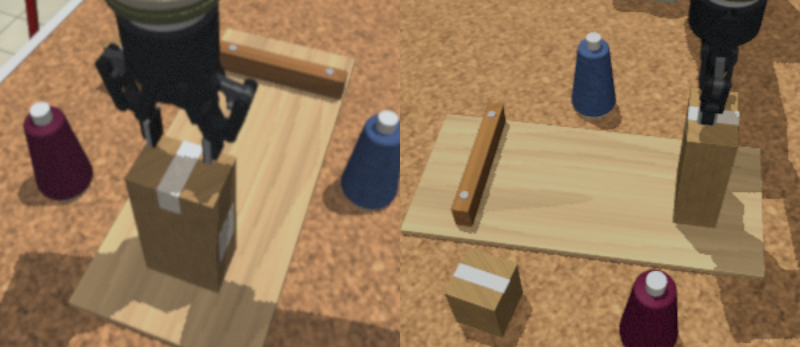

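```bash
python3 - <<'E'
from h import *
for n in ['scene','side']:
    s=snapshot(n);W=cloud(s);x,y,z=W[...,0],W[...,1],W[...,2]
    im=s['image'].astype(int)
    dark=(im.max(2)<75)&(abs(im[...,0]-im[...,2])<14)&(x>500)&(x<640)&(y>120)&(y<240)&(z>150)&(z<300)
    zz=np.sort(z[dark]);print(n,dark.sum(),zz[:8].round(), 'lowest pts',W[dark][np.argsort(z[dark])[:4]].round().tolist())
    ct=(im[...,0]-im[...,2]>18)&(x>500)&(x<640)&(y>100)&(y<260)&(z>180)&(z<215)
    p=W[ct]; c,*_=np.linalg.lstsq(np.c_[p[:,:2]-[566,187],np.ones(len(p))],p[:,2],rcond=None);print('top plane',c.round(3),p.min(0).round(),p.max(0).round())
E
```

```text
scene 556 [213. 216. 217. 217. 217. 218. 219. 219.] lowest pts [[600.0, 180.0, 213.0], [601.0, 184.0, 216.0], [603.0, 183.0, 217.0], [603.0, 172.0, 217.0]]
top plane [-4.70000e-02  8.00000e-03  1.92678e+02] [520. 155. 180.] [613. 219. 215.]
side 2258 [212. 214. 214. 215. 215. 215. 215. 215.] lowest pts [[592.0, 180.0, 212.0], [592.0, 178.0, 214.0], [592.0, 175.0, 214.0], [591.0, 184.0, 215.0]]
top plane [ 2.10000e-02 -5.70000e-02  1.92237e+02] [519. 157. 180.] [611. 221. 215.]
```

```bash
python3 - <<'E'
from h import *
for n in ['scene','side']:
    s=snapshot(n);W=cloud(s);x,y,z=W[...,0],W[...,1],W[...,2]
    im=s['image'].astype(int); sat=im.max(2)-im.min(2)
    m=(sat<20)&(im.max(2)<140)&(x>500)&(x<640)&(y>140)&(y<240)&(z>165)&(z<300)
    o=np.argsort(z[m])[:8];print(n,m.sum(),np.c_[W[m][o].round(),im[m][o]].tolist())
    cv2.imwrite(f'pics/f_{n}.png',cv2.cvtColor(cv2.resize(s['image'][200:300,180:300] if n=='side' else s['image'][80:220,320:480],None,fx=4,fy=4,interpolation=0),cv2.COLOR_RGB2BGR))
E
```

```text
scene 605 [[567.0, 157.0, 183.0, 115.0, 110.0, 98.0], [574.0, 157.0, 189.0, 106.0, 100.0, 87.0], [555.0, 200.0, 192.0, 69.0, 64.0, 59.0], [564.0, 194.0, 193.0, 136.0, 131.0, 120.0], [560.0, 199.0, 193.0, 117.0, 111.0, 101.0], [573.0, 193.0, 193.0, 130.0, 125.0, 115.0], [559.0, 200.0, 194.0, 127.0, 120.0, 110.0], [572.0, 193.0, 194.0, 126.0, 122.0, 114.0]]
side 2637 [[556.0, 218.0, 165.0, 118.0, 111.0, 103.0], [563.0, 218.0, 165.0, 119.0, 113.0, 104.0], [561.0, 218.0, 166.0, 119.0, 114.0, 106.0], [558.0, 218.0, 166.0, 118.0, 113.0, 104.0], [570.0, 218.0, 166.0, 121.0, 114.0, 106.0], [574.0, 219.0, 166.0, 115.0, 110.0, 101.0], [557.0, 218.0, 166.0, 121.0, 115.0, 107.0], [571.0, 219.0, 166.0, 120.0, 114.0, 107.0]]
```

View pics/f_scene.png

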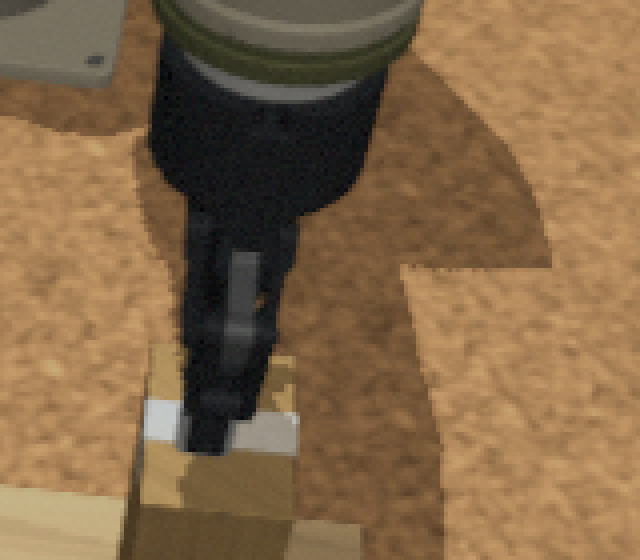

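View pics/f_side.png

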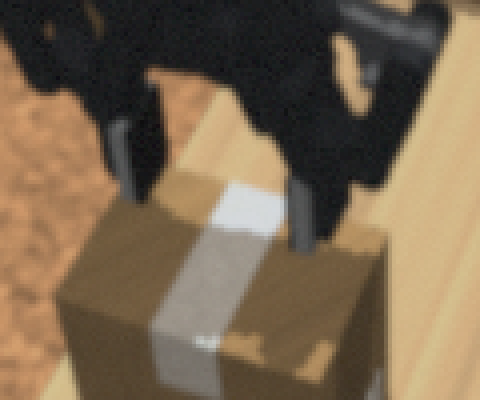

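```bash
python3 - <<'E'
from h import *
for n in ['scene','side']:
    s=dict(np.load(f'pics/{n}0.npz'));W=cloud(s);x,y,z=W[...,0],W[...,1],W[...,2]
    im=s['image'].astype(int); sat=im.max(2)-im.min(2)
    m=(sat<25)&(im.max(2)<140)&(x>500)&(x<700)&(y>-60)&(y<60)&(z>120)&(z<400)
    o=np.argsort(z[m])[:10];print(n,m.sum(),W[m][o].round().tolist())
t=sensors.sense(); print(t['joint_pos'],t['tool_pos'])
E
```

```text
scene 3108 [[556.0, -2.0, 244.0], [557.0, 1.0, 245.0], [556.0, 4.0, 246.0], [557.0, 3.0, 246.0], [649.0, 5.0, 246.0], [557.0, 6.0, 246.0], [557.0, 8.0, 246.0], [556.0, 1.0, 247.0], [555.0, 4.0, 247.0], [649.0, 8.0, 247.0]]
side 5618 [[643.0, -3.0, 246.0], [550.0, 7.0, 247.0], [643.0, -5.0, 247.0], [642.0, 6.0, 247.0], [643.0, 1.0, 247.0], [551.0, 3.0, 247.0], [643.0, 10.0, 247.0], [554.0, 10.0, 248.0], [643.0, 5.0, 248.0], [643.0, 8.0, 248.0]]
[1.26203659e+01 7.24058845e+00 8.81330230e+01 8.83471276e-03
 8.46236460e+01 9.41655734e+00] [566.24112874 179.31177493 171.40160931]
```

This doesn't fit the interface text. In both views the fingertips are about 42 mm above the reported TCP at 5 cm opening, and about 50 mm above it at the start, fully open. So the fingers passed over the carton without touching it, and it is still upright with its top plane at 192.5. I'll trust the camera heights, which match the known carton and bar, and plan with tip = TCP + 42. Next I'll back off and lower.

drive_tool(moves=[0,0,-2,0,0,0,0,0,-2,0,0,0,0,0,-2,0,0,0,0,0,-2,0,0,0,0,0,0,0,0,0,1.5,0,0,0,0,0,1.5,0,0,0,0,0,1.3,0,0,0,0,0,0,0,0,0,0,0])

```text
time: 4.78
tool_pos: [559.7, 258.2, 124.6]
tcp_rot: [-72.5, 89.7, -159.2]
ft_force: [-0.4, -0.6, -1.0]
finger_gap: 50.2
```

```bash
cat > tip.py <<'E'
from h import *
t=sensors.sense();c=t['tool_pos'];print('tcp',t['time'],c.round(1),t['ft_force'].round(2))
for n in ['scene','side']:
    s=snapshot(n);W=cloud(s);x,y,z=W[...,0],W[...,1],W[...,2]
    im=s['image'].astype(int); sat=im.max(2)-im.min(2)
    m=(sat<25)&(im.max(2)<110)&(abs(x-c[0])<75)&(abs(y-c[1])<20)&(z>c[2]+10)&(z<c[2]+150)
    o=np.argsort(z[m])[:10];print(n,m.sum(),W[m][o].round().tolist())
E
python3 tip.py; python3 look.py pics/z5.png
```

```text
tcp 4.7833 [559.7 258.2 124.6] [-0.43 -0.57 -1.02]
scene 1241 [[535.0, 251.0, 164.0], [534.0, 254.0, 164.0], [535.0, 252.0, 164.0], [592.0, 263.0, 165.0], [593.0, 252.0, 165.0], [536.0, 255.0, 166.0], [535.0, 250.0, 166.0], [536.0, 247.0, 166.0], [592.0, 252.0, 166.0], [535.0, 253.0, 167.0]]
side 3094 [[585.0, 265.0, 166.0], [586.0, 263.0, 166.0], [587.0, 252.0, 166.0], [587.0, 255.0, 167.0], [529.0, 262.0, 167.0], [528.0, 264.0, 167.0], [531.0, 267.0, 168.0], [529.0, 266.0, 168.0], [586.0, 259.0, 168.0], [585.0, 262.0, 168.0]]
4.8833 [561.24748639 258.63121627 127.75047443] [-0.20867818 -0.70232965 -0.23538078]
```

View pics/z5.png

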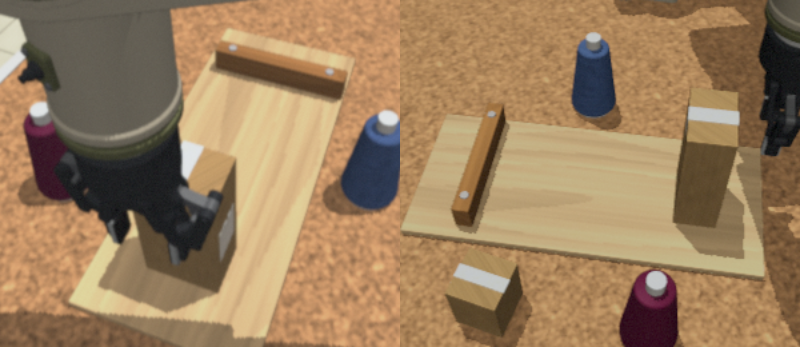

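The tips now measure z≈166 in both views and sit behind the carton, which is undisturbed. I'll push to tip it.

drive_tool(moves=[0,0,1,0,0,0,0,0,1,0,0,0,0,0,0.5,0,0,0,0,0,0.4,0,0,0,0,0,0.4,0,0,0,0,0,0.4,0,0,0,0,0,0.4,0,0,0,0,0,0.4,0,0,0,0,0,0.4,0,0,0])

```text
time: 5.73
tool_pos: [564.5, 209.8, 128.4]
tcp_rot: [165.4, 90.0, 78.6]
ft_force: [-0.3, -0.1, 0.6]
finger_gap: 49.9
```

```bash
python3 look.py pics/z6.png
```

```text
5.7333 [564.52849701 209.833601   128.40596991] [-0.31243647 -0.06742337  0.58877408]
```

View pics/z6.png

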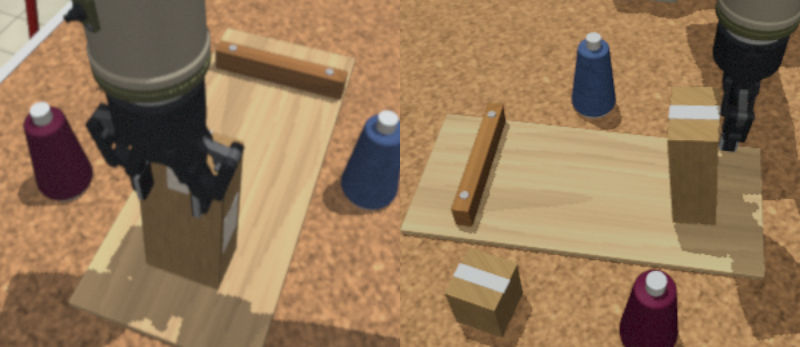

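It's tipping: in the scene crop the top has moved left to about (690,110), and the bottom edge is unmoved near (695,215). I'll push past the balance point.

drive_tool(moves=[0,0,0.4,0,0,0,0,0,0.4,0,0,0,0,0,0.4,0,0,0,0,0,0.4,0,0,0,0,0,0.4,0,0,0,0,0,0.4,0,0,0,0,0,0.4,0,0,0,0,0,0.4,0,0,0,0,0,0.4,0,0,0,0,0,0,0,0,0,0,0,0,0,0,0,0,0,0,0,0,0,0,0,0,0,0,0])

```text
time: 6.92
tool_pos: [566.5, 174.3, 128.4]
tcp_rot: [174.7, 90.0, 87.9]
ft_force: [-1.0, -0.0, -0.5]
finger_gap: 50.0
```

```bash
python3 look.py pics/z7.png
```

```text
6.9167 [566.51335803 174.33117052 128.40234493] [-1.03263866 -0.008212   -0.54002411]
```

View pics/z7.png

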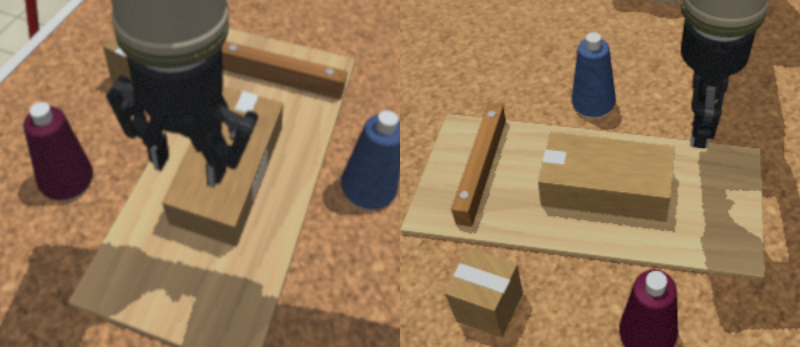

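The carton now lies flat on the board with its taped end towards the bar; in the scene crop it spans 540–675 by 135–215. I'll back away and measure.

drive_tool(moves=[0,0,-1.5,0,0,0,0,0,-1.5,0,0,0,0,0,-1.5,0,0,0,0,0,-1.5,0,0,0,0,0,0,0,0,0,0,0,0,0,0,0])

```text
time: 7.52
tool_pos: [562.8, 235.8, 128.3]
tcp_rot: [-49.8, 90.0, -136.4]
ft_force: [-0.9, 0.0, 0.3]
finger_gap: 50.2
```

```bash
cat > meas.py <<'E'
from h import *
import sys
t=sensors.sense();print('t',t['time'],t['tool_pos'].round(1),t['ft_force'].round(1))
for n in ['scene','side']:
    s=snapshot(n);save(s,n+sys.argv[1]+'.png');W=cloud(s);x,y,z=W[...,0],W[...,1],W[...,2]
    roi=(x>460)&(x<690)&(y>-200)&(y<290)
    m=big(roi&(z>66)&(z<80)); print(n,'carton',rect(W,m))
    m=big(roi&(z>46)&(z<58)&(y<-80)); print(n,'bar',rect(W,m))
    p=W[roi&(z>66)&(z<80)];print(' y range',p[:,1].min().round(1),p[:,1].max().round(1))
E
python3 meas.py 8
```

```text
t 7.5167 [562.8 235.8 128.3] [-0.9  0.   0.3]
scene carton (array([572.6,  58.2]), array([ 93.6, 180.6]), 3.23, np.float64(73.1), np.int64(3958))
scene bar (array([ 576. , -130.3]), array([201.5,  26.4]), 3.31, np.float64(53.1), np.int64(1153))
 y range -32.7 150.2
side carton (array([572.2,  59.4]), array([ 90.6, 183.1]), 3.23, np.float64(72.6), np.int64(3551))
side bar (array([ 575.3, -128.3]), array([199.8,  29. ]), 4.0, np.float64(52.2), np.int64(1066))
 y range -32.6 150.4
```

The carton is flat with its top at 72.8 and square at yaw 3.2°, centred at (572.4, 58.8), leaving about 85 mm to the bar. I'll lower the tips to z≈35 behind its bottom end.

drive_tool(moves=[2.5,0,0,0,0,0,2.5,0,0,0,0,0,2.5,0,0,0,0,0,2,0,0,0,0,0,2,0,0,0,0,0,1.5,0,0,0,0,0,0,0,0,0,0,0,0,0,0,0,0,0])

```text
time: 8.28
tool_pos: [562.3, 233.3, -2.4]
tcp_rot: [-72.2, 89.9, -159.0]
ft_force: [0.1, 0.2, 0.5]
finger_gap: 50.1
```

```bash
python3 tip.py
```

```text
tcp 8.2833 [562.3 233.3  -2.4] [0.14 0.25 0.52]
scene 733 [[594.0, 227.0, 39.0], [592.0, 243.0, 41.0], [594.0, 225.0, 42.0], [598.0, 240.0, 42.0], [595.0, 227.0, 43.0], [596.0, 243.0, 43.0], [594.0, 244.0, 45.0], [536.0, 241.0, 46.0], [600.0, 232.0, 46.0], [595.0, 226.0, 46.0]]
side 1691 [[532.0, 237.0, 38.0], [590.0, 245.0, 40.0], [589.0, 234.0, 41.0], [532.0, 241.0, 41.0], [588.0, 244.0, 42.0], [592.0, 246.0, 42.0], [589.0, 241.0, 42.0], [536.0, 243.0, 42.0], [589.0, 238.0, 42.0], [589.0, 232.0, 43.0]]
```

The tips are at z≈39 and aligned. I'll push most of the way, leaving about 20 mm.

drive_tool(moves=[0,0,1.5,0,0,0,0,0,1.5,0,0,0,0,0,1.5,0,0,0,0,0,1.5,0,0,0,0,0,0.6,0,0,0,0,0,0.5,0,0,0,0,0,0.5,0,0,0,0,0,0.5,0,0,0,0,0,0.5,0,0,0,0,0,0.5,0,0,0,0,0,0.5,0,0,0,0,0,0.5,0,0,0,0,0,0.5,0,0,0,0,0,0.5,0,0,0,0,0,0.5,0,0,0,0,0,0.5,0,0,0,0,0,0.5,0,0,0,0,0,0.5,0,0,0,0,0,0.4,0,0,0,0,0,0,0,0,0])

```text
time: 10.05
tool_pos: [570.8, 98.1, -1.6]
tcp_rot: [-4.0, 90.0, -90.9]
ft_force: [0.7, 0.6, 0.1]
finger_gap: 50.3
```

```bash
python3 meas.py 9
```

```text
t 10.05 [570.8  98.1  -1.6] [0.7 0.6 0.1]
scene carton (array([576.6,  -4.8]), array([ 93.8, 179.2]), 2.97, np.float64(73.1), np.int64(3731))
scene bar (array([ 576.6, -130.5]), array([200.9,  26.8]), 3.2, np.float64(53.1), np.int64(1157))
 y range -95.4 87.0
side carton (array([563.4, -27. ]), array([ 62.9, 138.4]), 3.43, np.float64(72.6), np.int64(1358))
side bar (array([ 546.2, -130.4]), array([141.4,  26.9]), 3.31, np.float64(52.4), np.int64(723))
 y range -95.5 112.6
```

View pics/scene9.png

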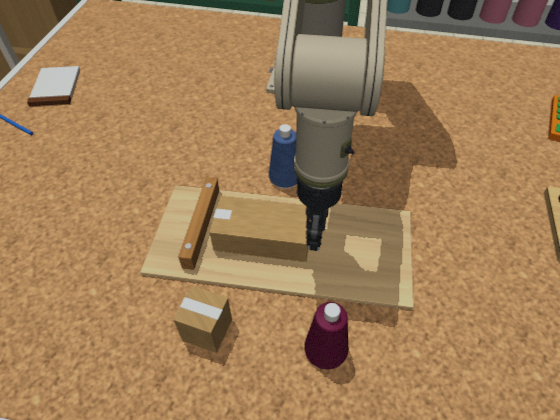

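The carton slid straight, with its front at column 213 and about 23 mm left to the bar. I'll approach slowly.

drive_tool(moves=[0,0,0.3,0,0,0,0,0,0.3,0,0,0,0,0,0.3,0,0,0,0,0,0.3,0,0,0,0,0,0.3,0,0,0,0,0,0.3,0,0,0,0,0,0.1,0,0,0,0,0,0.1,0,0,0,0,0,0,0,0,0])

```text
time: 10.9
tool_pos: [571.9, 78.9, -1.5]
tcp_rot: [7.3, 90.0, -79.5]
ft_force: [-0.3, 0.0, -0.1]
finger_gap: 50.1
```

drive_tool(moves=[0,0,0.1,0,0,0,0,0,0.1,0,0,0,0,0,0,0,0,0])

```text
time: 11.15
tool_pos: [572.1, 77.3, -1.5]
tcp_rot: [90.6, 90.0, 3.8]
ft_force: [0.1, 1.9, -1.1]
finger_gap: 49.9
```

drive_tool(moves=[0,0,0.1,0,0,0,0,0,0.1,0,0,0,0,0,0,0,0,0])

```text
time: 11.4
tool_pos: [572.2, 75.2, -1.5]
tcp_rot: [87.6, 90.0, 0.8]
ft_force: [-0.0, 2.6, 0.6]
finger_gap: 50.2
```

drive_tool(moves=[0,0,0.1,0,0,0,0,0,0.05,0,0,0,0,0,0,0,0,0])

```text
time: 11.65
tool_pos: [572.2, 74.6, -1.5]
tcp_rot: [171.5, 89.9, 84.7]
ft_force: [-0.5, 7.1, -0.3]
finger_gap: 50.2
```

drive_tool(moves=[0,0,0.1,0,0,0,0,0,0.05,0,0,0,0,0,0,0,0,0])

```text
time: 11.9
tool_pos: [572.0, 74.6, -1.5]
tcp_rot: [179.5, 89.8, 92.7]
ft_force: [-1.4, 13.3, 1.3]
finger_gap: 49.8
```

```bash
python3 meas.py 10
```

```text
t 11.9 [572.   74.6  -1.5] [-1.4 13.3  1.3]
scene carton (array([578.5, -28.4]), array([ 93.2, 179.4]), 3.36, np.float64(73.1), np.int64(3658))
scene bar (array([ 575.6, -114.1]), array([200.4,  60.2]), 4.18, np.float64(53.0), np.int64(1025))
 y range -119.3 63.7
side carton (array([561.7, -52.8]), array([ 55.7, 133.2]), 3.32, np.float64(72.6), np.int64(1183))
side bar (array([ 529.1, -114.6]), array([108.8,  60.4]), 2.95, np.float64(52.4), np.int64(409))
 y range -119.3 88.5
```

It's seated: the TCP has stopped, the force is rising to 13 N, and the yaw matches. I'll release slowly, back off, rise and inspect.

drive_tool(moves=[0,0,-0.1,0,0,0,0,0,-0.1,0,0,0,0,0,-0.2,0,0,0,0,0,-0.6,0,0,0,0,0,-1.5,0,0,0,0,0,-2,0,0,0,0,0,-2.5,0,0,0,0,0,-2.5,0,0,0,0,0,-2.5,0,0,0,-2.5,0,-1.5,0,0,0,-2.5,0,-1.5,0,0,0,-2.5,0,-1.5,0,0,0,-2.5,0,0,0,0,0,-2.5,0,0,0,0,0,-2.5,0,0,0,0,0,0,0,0,0,0,0])

```text
time: 13.33
tool_pos: [566.3, 238.3, 155.2]
tcp_rot: [102.3, 89.5, 15.5]
ft_force: [0.8, 0.5, 0.3]
finger_gap: 50.1
```

```bash
python3 meas.py 11; python3 - <<'E'
from h import *
a=snapshot('side');b=snapshot('scene')
A=a['image'][150:300,220:400];B=b['image'][160:310,150:330]
cv2.imwrite('pics/z11.png',cv2.cvtColor(np.hstack([cv2.resize(A,(400,333)),cv2.resize(B,(400,333))]),cv2.COLOR_RGB2BGR))
for n,s in [('scene',b),('side',a)]:
    W=cloud(s);x,y,z=W[...,0],W[...,1],W[...,2]
    for nm,m in [('small',(x>730)&(x<830)&(y<0)&(y>-110)&(z>70)&(z<90)),('blue',(x>350)&(x<450)&(y>-40)&(y<60)&(z>135)&(z<150)),('red',(x>720)&(x<820)&(y>100)&(y<200)&(z>135)&(z<150))]:
        print(n,nm,np.nanmedian(W[m],axis=0).round(1),end=' ')
        s0=dict(np.load(f'pics/{n}0.npz'));W0=cloud(s0);
        x0,y0,z0=W0[...,0],W0[...,1],W0[...,2]
        m0={'small':(x0>730)&(x0<830)&(y0<0)&(y0>-110)&(z0>70)&(z0<90),'blue':(x0>350)&(x0<450)&(y0>-40)&(y0<60)&(z0>135)&(z0<150),'red':(x0>720)&(x0<820)&(y0>100)&(y0<200)&(z0>135)&(z0<150)}[nm]
        print('was',np.nanmedian(W0[m0],axis=0).round(1))
E
```

```text
t 13.3333 [566.3 238.3 155.2] [0.8 0.5 0.3]
scene carton (array([578. , -27.7]), array([ 93.8, 180.4]), 3.31, np.float64(73.1), np.int64(3887))
scene bar (array([ 575.6, -113.3]), array([201.6,  59.6]), 3.06, np.float64(53.2), np.int64(1025))
 y range -119.4 64.5
side carton (array([577.8, -26.3]), array([ 90.5, 183. ]), 3.4, np.float64(72.5), np.int64(3877))
side bar (array([ 528.4, -114.3]), array([108.5,  60.5]), 4.68, np.float64(52.3), np.int64(411))
 y range -118.1 67.0
scene small [780.9 -53.8  81. ] was [781.  -53.8  81. ]
scene blue [404.6   3.4 144.5] was [404.4   3.1 144.7]
scene red [773.9 149.2 144.7] was [773.9 149.3 144.5]
side small [nan nan nan] was [773.1 -48.7  80.4]
side blue [399.9   7.9 143.9] was [399.8   7.9 144. ]
side red [769.  152.7 144.1] was [769.2 152.6 144.2]
  return np.nanmean(a, axis, out=out, keepdims=keepdims)
```

View pics/z11.png

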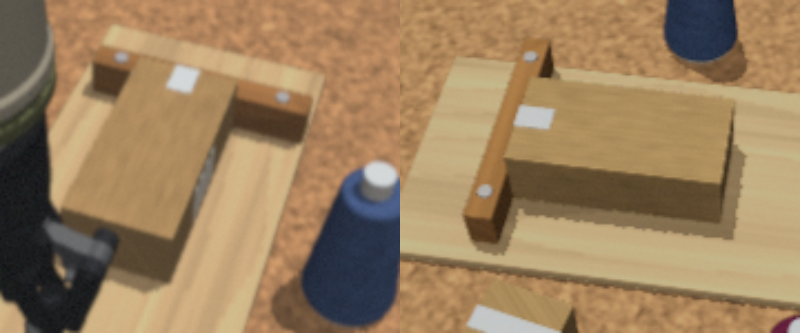

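Both crops show the taped end flush along the bar and fully on it. Centre distance is about 102 mm against 102.5 expected, yaw is 3.3° against 3.2°, and the bystanders haven't moved. I'll hand it in.

```bash
python3 -c "
from h import *
print(r.hand_in())"
```

```text
the job is handed in; nothing more can be done
None
```

The carton was pushed over towards the stop bar, landed flat on its broad side, and was then pushed along until its top end met the bar. I handed the job in at about 13.4 s, with the gripper backed well clear.

**Last checks**
- **Flat:** the carton's upper face is at 72.5–73 mm in both views (expected 72).
- **Square and flush:** its yaw is 3.3–3.4° against about 3.2° for the bar. Centre-to-centre distance is about 102 mm against 102.5 for full contact. The push ended at 13 N with the carton no longer moving.
- **All on the bar:** the carton sits about 8 mm off the bar's middle, so the whole end is on it.
- **Left alone:** both cones and the small carton are within 0.3 mm of where they started. The arm hid the small carton in the last side view, so that one was checked in the scene view only.

**What disagreed:** the fingertips stood about 42 mm above the reported TCP at 5 cm opening, and about 50 mm fully open, which is far more than the text implies. Because of this my first tipping push passed over the carton without touching it. I backed off, lowered the tool by the height the cameras gave, and pushed again.

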